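# Open the long insert case on the carving bench

### The arm

A 7-joint arm with a two-finger parallel gripper is mounted at the origin on the work surface. World frame = base frame: x ahead of the robot, y to its left, z up, the work surface at z = 0. Lengths are in mm, angles in rad, forces in N, time in s.
With the tool pointing down it reaches from about 400 to 875 mm from the base axis. Payload 4.4 kg.
Tool frame: the origin (TCP) lies on the centre line of the jaws, within the pads' length; the fingertips stand 8 mm ahead of it and the grasp point (between the pads) lies 11 mm behind it; x points along the fingers, z is the direction in which the jaws open and shut, and the axes are right-handed (so a half turn about x gives the same grasp; the last joint's range is limited). The gripper opens to 85 mm and grips with 20 to 120 N. Pads are 22 mm wide; open, the fingers measure 114 mm over their backs; the gripper's body (76 mm by 85 mm) begins 54 mm behind the grasp point. The pads swing forward as they close: fully open they stand 13 mm farther back than shut.
Start: joints at [1.274, 0.628, 0.038, 1.517, -0.027, 0.996, -0.02], TCP at [148.719, -632.772, 239.313] pointing down, gripper open.
Joint ranges: [-3.06, 3.06], [-0.37, 2.12], [-1.25, 1.32], [0.18, 2.47], [-1.1, 4.24], [0.23, 1.98], [-2.94, 2.94]. Speed limits (rad/s): [2.57, 2.57, 3.14, 3.14, 3.14, 3.14, 3.14].

### API

Orientations are given as [roll, pitch, yaw] about the fixed x, y, z axes, in that order (R = Rz(yaw) Ry(pitch) Rx(roll)).
In Python, from cell import ctrl, get_image, camera_params gives the robot as it stands. The module is installed in compiled form; this text tells all that it offers.
- The arm moves only by the shell command python3 -m handwheel 'ROWS'. ROWS is text: rows parted by semicolons, each of 7 numbers parted by spaces: the opening, from -1 (shut) to 1 (fully open), then the shift along the tool's x, y, z in mm, then the turn, a rotation vector about the tool's x, y, z in rad. In form: grip x y z wx wy wz; .... A call has 1 to 10 rows; each row shifts and turns the pose as measured when the row begins, along the tool's axes as they then stand; what a row does not reach is not made up. A row lasts 1/10 s, in which the tool goes at most 50 mm and 8.59 degrees, less where a joint would pass 70% of its speed; a pose out of reach is approached as far as the arm can. A call with a gripper value outside its range is refused whole. The fingers move at their own pace and stop on an object; the grip force is fixed at half the most. Time passes only in rows, so rows that do not move let the fingers close. It gives the time, the measured TCP pose, the force and the opening at its end, in the units of the state.
- ctrl.read_state(): the state, without advancing time (a new reading comes with each control period).
- get_image(name): name is "side" or "top" or "wrist"; returns the picture (384x512x3 uint8, blue, green, red); there is no depth.
- camera_params(name): a dict with "fx", "fy", "cx", "cy" (pixels), "eye" and "orientation" of the camera in the world. Camera axes: x right, y up, looking along -z (the intrinsics and any distortion apply to the point x, -y, -z); pixel columns grow to the right and rows downward; lengths in mm; the calibration is good to about 2 mm. A picture is of the moment at which its call begins: read the wrist's pose just before it. camera_params takes no time and is no camera call; for the wrist camera it gives the pose at the moment of the call.
- ctrl.finish_job(): hands the job in, once; it reports no verdict.
The state is a dict: "clock": time; "qpos": joint angles; "qd": joint speeds; "tau": joint torques, N m; "eef_pos": TCP position; "tool_rot": TCP orientation; "force": force on the tool from outside, world axes, zero at the start; "torque": the same for the moment, N m; "width": finger opening in mm.
Only numpy, scipy, OpenCV 4.12 (cv2) and the standard library are available. Lean on these libraries where they do the work, as an engineer would, in place of code of your own. Each camera call takes 0.05 s, during which the arm holds its last target.

### The job

Open the longer of the two grey insert cases on the carver's bench, using only gentle fingertip pushes and grasping nothing: press down the release tab on its front so that the lid springs up by itself, then push the lid back until it rests fully open, and let go. Leave the shorter case shut, and do not pick up or shift any of the loose tools and things on the bench.

Things in the scene. Friction and masses are not known exactly. Their poses are not given: they have to be found in the camera images.
- long_case: the long insert case (the one to open): a grey metal box 100 deep (x) x 200 wide (y) x 50 tall with a flat hinged lid 12 thick, on a plywood board 12 thick, 175 x 220, screwed to the bench. Origin on the bench surface under the middle of the box; x points from the release tab (front, robot's side) to the hinge (back), y along the width, z up. The lid's underside is 62 above the bench when shut, its top 74. The board reaches 115 in front of the origin and 60 behind it
- long_press (a point): the place to press on the long case's release tab: on top of a bare steel pad 36 long (x), 26 wide, 4 thick, that juts out level from the middle of the front face, 51 above the bench, 83 in front of the case's origin (-x). The pad spans 60 to 96 in front of the origin and a small upright hook stands at its inner end, 60 in front of the origin and 71 above the bench; press on the outer two thirds, straight down
- long_tab (a joint): tilt of that tab in rad: 0 at rest, 0.60 fully pressed (the pad then 17 lower at the pressing place). The catch lets go near 0.2. It takes about 2 N to start, about 4 N to let go, about 8 N to press fully, and springs back when let go
- long_lid (a joint): lid angle in rad: 0 shut and latched, about 0.95 (54 degrees) where its springs leave it after the tab has been pressed, 1.92 at the stop, fully open. From 0.95 on only the lid's own weight (about 0.2 kg) resists; past 1.57 it falls back on to its stop by itself and stays; let go sooner it drops back to 0.95
- long_hinge (a point): middle of the lid's hinge line, 50 behind the case's origin and 62 above the bench; the line runs along the case's y. Turns with the lid
- long_edge (a point): middle of the lid's front lower edge, 100 from the hinge line; 62 above the bench when shut, about 143 at 0.95 rad, 162 when the lid is upright. Turns with the lid
- short_case: the short insert case (to be left shut): a grey metal box 100 deep (x) x 120 wide (y) x 50 tall with a flat hinged lid 12 thick, on a plywood board 12 thick, 175 x 140, screwed to the bench. Origin on the bench surface under the middle of the box; x points from the release tab (front, robot's side) to the hinge (back), y along the width, z up. The lid's underside is 62 above the bench when shut, its top 74. The board reaches 115 in front of the origin and 60 behind it
- short_press (a point): the place to press on the short case's release tab: on top of a bare steel pad 36 long (x), 26 wide, 4 thick, that juts out level from the middle of the front face, 51 above the bench, 83 in front of the case's origin (-x). The pad spans 60 to 96 in front of the origin and a small upright hook stands at its inner end, 60 in front of the origin and 71 above the bench; press on the outer two thirds, straight down
- short_tab (a joint): tilt of that tab in rad: 0 at rest, 0.60 fully pressed (the pad then 17 lower at the pressing place). The catch lets go near 0.2. It takes about 2 N to start, about 4 N to let go, about 8 N to press fully, and springs back when let go
- short_lid (a joint): lid angle in rad: 0 shut and latched, about 0.95 (54 degrees) where its springs leave it after the tab has been pressed, 1.92 at the stop, fully open. From 0.95 on only the lid's own weight (about 0.2 kg) resists; past 1.57 it falls back on to its stop by itself and stays; let go sooner it drops back to 0.95
- short_hinge (a point): middle of the lid's hinge line, 50 behind the case's origin and 62 above the bench; the line runs along the case's y. Turns with the lid
- short_edge (a point): middle of the lid's front lower edge, 100 from the hinge line; 62 above the bench when shut, about 143 at 0.95 rad, 162 when the lid is upright. Turns with the lid
- point_chisel: loose steel point chisel lying on the bench between the two cases, 200 long, 18 thick, along its own x (mm); leave it alone. Origin on its underside, at the bench
- flat_chisel: loose steel flat chisel lying at the left, near the robot, 200 long, 22 wide, 18 thick, along its own x (mm); leave it alone. Origin on its underside, at the bench
- mallet: loose round wooden mallet standing head down, 92 across, 235 tall (mm); leave it alone. Origin on its underside, at the bench
- hammer: loose hammer lying at the left, 240 long (mm); leave it alone. Origin on its underside, at the bench
- brush: loose bench brush lying at the right-hand side (mm); leave it alone. Origin on its underside, at the bench
- offcut: loose block of pale stone 75 x 60 x 45 beyond the cases (mm); leave it alone. Origin on its underside, at the bench
- mug: loose white mug, 80 across and 90 tall, beyond the cases (mm); leave it alone. Origin on its underside, at the bench
- ear_defenders: loose ear defenders, about 170 wide and 70 tall, lying at the right-hand side (mm); leave it alone. Origin on its underside, at the bench
Mind the look-alikes: they are no part of the job. What is shaped like the short_case but green is not meant.

How it is judged:
By the outcome, as a careful person would: the job done as asked, in the order asked, and still so for the second after the job is handed in, with the robot touching nothing.
It also fails if it takes over 38 s, if anything falls off the work surface, if the arm or the gripper's body presses on something with over 40 N, if the wrist force passes 120 N, or if a joint passes its speed limit or range.

## Working session

There is one attempt and no reset: what is moved stays moved. The work goes in short steps, Python scripts to look and compute and a shell command to move; the robot and the scene stay as the last step left them, time stands still between calls to the robot, and variables do not carry over. Pictures are saved under pics/ and viewed, and the job is handed in when it is done.

```bash
mkdir -p pics; python3 - <<'E'
from cell import ctrl,get_image,camera_params
import cv2
s=ctrl.read_state();print(s)
for n in("top","side","wrist"):
    print(n,camera_params(n))
    cv2.imwrite(f"pics/{n}0.png",get_image(n))
E
```

```text
{'clock': 0.0, 'qpos': array([ 1.27422037,  0.62933603,  0.03846579,  1.51835675, -0.02697892,
        0.99632955, -0.01999031]), 'qd': array([-2.92157634e-04,  1.89035510e-04, -4.34436477e-05, -1.81520922e-03,
       -1.87325591e-03,  1.26934459e-05, -1.29835611e-03]), 'tau': array([ 1.48851454e-04, -5.63398540e+01,  1.22657184e+00, -1.93444866e+01,
        1.12106130e-02,  1.04813237e-02,  9.64206890e-06]), 'eef_pos': array([ 148.54526967, -632.1688689 ,  238.39968009]), 'tool_rot': array([-3.11209054,  1.56888524,  1.83107654]), 'force': array([0.54444156, 0.48074212, 0.49251458]), 'torque': array([-0.0028425 , -0.01288131,  0.05377816]), 'width': 85.50567550900905}
top {'fx': 428.38223731850064, 'fy': 428.38223731850064, 'cx': 262.0038564279653, 'cy': 190.12878611326053, 'eye': array([ 232.77633455,    2.12528081, 1604.03342094]), 'orientation': array([ 0.18203013, -0.00441041, -1.59099985])}
side {'fx': 355.43355983257493, 'fy': 355.43355983257493, 'cx': 253.80844682599837, 'cy': 191.12484304364432, 'eye': array([ 226.71566277, -605.88133936,  907.76026797]), 'orientation': array([ 0.68254642, -0.00213726, -0.46526428])}
wrist {'fx': 268.4306451784539, 'fy': 268.4306451784539, 'cx': 250.68187607762297, 'cy': 194.65740226061806, 'eye': array([ 220.31754885, -615.30070973,  373.93899038]), 'orientation': array([-2.93618572e-01,  1.20095631e-03, -1.34020795e+00])}
```

View pics/top0.png

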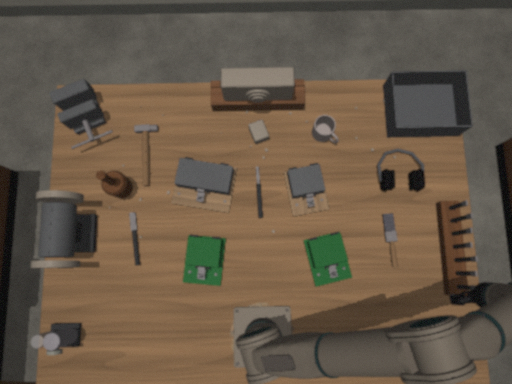

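View pics/side0.png

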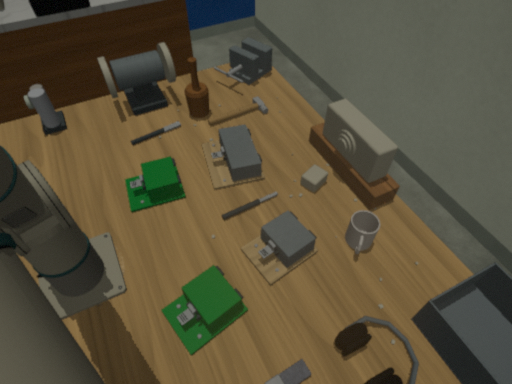

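View pics/wrist0.png

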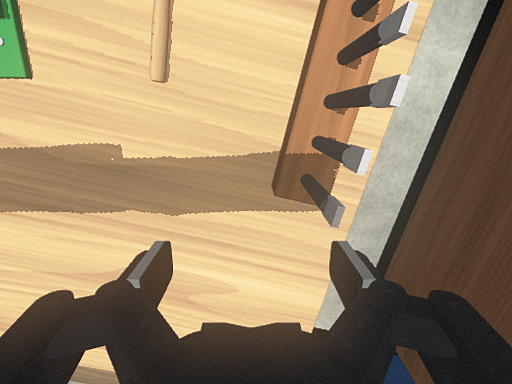

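Candidates for the long case in the top view: grey at (204,177), wide lid, long axis crosswise; grey at (306,181), narrower, which is the short one; green at (204,260) and (328,258), which are the look-alikes. By the description I choose grey (204,177). Close crops next.

```bash
cat > h.py <<'E'
import numpy as np,cv2
from scipy.spatial.transform import Rotation as Ro
def ray(p,u,v):
    R=Ro.from_euler('xyz',p['orientation']).as_matrix()
    d=R@np.array([(u-p['cx'])/p['fx'],-(v-p['cy'])/p['fy'],-1.]);return np.array(p['eye']),d
def onz(p,u,v,z):
    e,d=ray(p,u,v);return e+d*(z-e[2])/d[2]
def proj(p,X):
    R=Ro.from_euler('xyz',p['orientation']).as_matrix()
    c=R.T@(np.array(X)-p['eye']);return np.array([p['cx']+p['fx']*c[0]/-c[2],p['cy']-p['fy']*c[1]/-c[2]])
E
python3 - <<'E'
import cv2
a=cv2.imread('pics/top0.png')[145:225,160:250]
b=cv2.imread('pics/side0.png')[110:200,190:280]
cv2.imwrite('pics/c_top.png',cv2.resize(a,None,fx=8,fy=7.5,interpolation=cv2.INTER_CUBIC) if 0 else cv2.resize(a,None,fx=7,fy=7,interpolation=cv2.INTER_CUBIC))
cv2.imwrite('pics/c_side.png',cv2.resize(b,None,fx=6,fy=6,interpolation=cv2.INTER_CUBIC))
E
```

```text
(no output)
```

View pics/c_top.png

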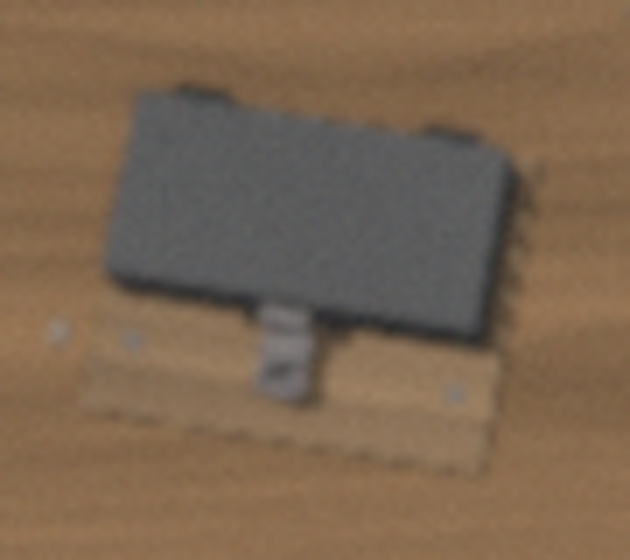

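View pics/c_side.png

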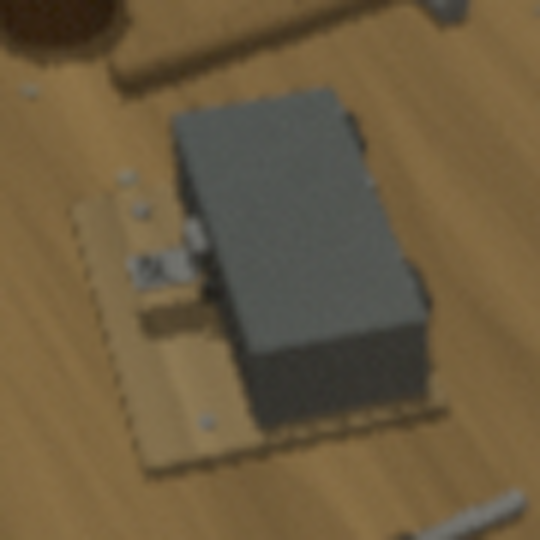

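The crops show the long grey case with a bare steel tab. Lid-top corners in the top crop are about (138,95), (510,150), (480,328) and (108,268), and the tab pad's outer end is at about (282,385).

```bash
python3 - <<'E'
from h import *
from cell import camera_params,ctrl
p=camera_params('top');q=camera_params('side')
T=lambda x,y:(160+(x+.5)/7-.5,145+(y+.5)/7-.5)
S=lambda x,y:(190+(x+.5)/6-.5,110+(y+.5)/6-.5)
ct=np.array([onz(p,*T(*c),74) for c in[(138,95),(510,150),(480,328),(108,268)]])
cs=np.array([onz(q,*S(*c),74) for c in[(332,93),(424,320),(256,350),(175,117)]])
for c in(ct,cs):
    print(c.round(1).tolist(),'mid',c.mean(0).round(1))
    w=(c[0]+c[3]-c[1]-c[2])/2; d=(c[0]+c[1]-c[2]-c[3])/2
    print(np.linalg.norm(w),np.linalg.norm(d),'yaw by y',np.arctan2(-w[0],w[1]),'x',np.arctan2(d[1],d[0]))
print('pad top',[onz(p,*T(*c),51).round(1).tolist() for c in[(255,390),(305,398),(283,370)]])
print('pad side',[onz(q,*S(*c),51).round(1).tolist() for c in[(132,262),(135,285),(150,270)]])
# board front corners z=12
b=[onz(p,*T(*c),12).round(1) for c in[(85,407),(483,472)]];print(b)
b=[onz(q,*S(*c),12).round(1) for c in[(78,208),(150,472)]];print(b)
O=ct.mean(0)
s=ctrl.read_state();R=Ro.from_euler('xyz',s['tool_rot']).as_matrix();print(R.round(3))
# other things
for n,u,v,z in[('mallet',117,184,150),('flat chisel',135,238,10),('pchisel far',258,170,10),('pch near',260,215,10),('hammer near',146,184,15),('green',204,250,60)]:print(n,onz(p,u,v,z).round(0))
E
```

```text
[[639.7, 291.5, 74.0], [606.3, 96.4, 74.0], [511.8, 112.6, 74.0], [547.3, 305.8, 74.0]] mid [576.3 201.6  74. ]
197.1969365455895 94.72920641477288 yaw by y -0.17559807590851734 x -0.16164246737139654
[[640.0, 284.0, 74.0], [603.7, 94.7, 74.0], [513.7, 115.1, 74.0], [548.3, 305.9, 74.0]] mid [576.4 199.9  74. ]
193.30960391583486 93.32253739831796 yaw by y -0.18449134838042416 x -0.2284796243952276
pad top [[485.3, 232.3, 51.0], [480.5, 206.1, 51.0], [495.6, 217.7, 51.0]]
pad side [[486.9, 228.2, 51.0], [481.4, 210.6, 51.0], [493.5, 217.8, 51.0]]
[array([484.2, 329.1,  12. ]), array([444.8, 116. ,  12. ])]
[array([487.1, 323.6,  12. ]), array([445.9, 112.1,  12. ])]
[[-0.     0.973  0.229]
 [ 0.001  0.229 -0.973]
 [-1.    -0.    -0.001]]
mallet [531. 491. 150.]
flat chisel [355. 463.  10.]
pchisel far [604.   3.  10.]
pch near [431.  -1.  10.]
hammer near [557. 427.  15.]
green [303. 201.  60.]
```

```bash
python3 -m handwheel '-1 -8 42 -16 0 0 0;-1 -8 42 -16 0 0 0;-1 -8 42 -16 0 0 0;-1 -8 42 -16 0 0 0;-1 -8 42 -16 0 0 0;-1 -8 42 -16 0 0 0;-1 -8 42 -16 0 0 0;-1 -8 42 -16 0 0 0'
```

```text
clock: 0.95
eef_pos: [447.4, -430.2, 299.0]
tool_rot: [-2.174, 1.56, 2.751]
force: [0.2, -0.5, 0.3]
width: -0.2
```

```bash
python3 -m handwheel '-1 0 15 -45 0 0 0;-1 0 15 -45 0 0 0;-1 0 15 -45 0 0 0;-1 0 15 -45 0 0 0;-1 0 15 -45 0 0 0;-1 0 15 -45 0 0 0;-1 0 15 -45 0 0 0;-1 0 15 -45 0 0 0;-1 0 15 -45 0 0 0;-1 0 15 -45 0 0 0'; python3 - <<'E'
from h import *
from cell import ctrl
s=ctrl.read_state();print(Ro.from_euler('xyz',s['tool_rot']).as_matrix().round(3),s['qpos'].round(2))
E
```

```text
clock: 1.95
eef_pos: [502.9, 59.3, 298.9]
tool_rot: [-2.163, 1.565, 2.765]
force: [0.7, -0.5, 0.0]
width: -0.1
[[-0.005  0.977  0.213]
 [ 0.002  0.213 -0.977]
 [-1.    -0.005 -0.003]] [-0.11  0.36 -0.08  1.83  0.03  0.97 -1.56]
```

```bash
python3 -m handwheel '-1 10 0 -41 0 0 0;-1 10 0 -41 0 0 0;-1 10 0 -41 0 0 0;-1 10 0 -41 0 0 0;-1 10 0 0 0.13 0 0;-1 10 0 0 0.13 0 0;-1 10 0 0 0.13 0 0'; python3 - <<'E'
from h import *
from cell import ctrl
s=ctrl.read_state();print(Ro.from_euler('xyz',s['tool_rot']).as_matrix().round(3),s['qpos'].round(2))
E
```

```text
clock: 2.65
eef_pos: [464.3, 237.7, 227.6]
tool_rot: [-2.678, 1.562, 1.862]
force: [0.4, -0.1, 0.4]
width: -0.2
[[-0.003  0.985 -0.172]
 [ 0.009 -0.172 -0.985]
 [-1.    -0.004 -0.008]] [-0.51  0.46 -0.02  1.89 -0.    0.79 -2.27]
```

```bash
python3 -m handwheel '-1 0 0 0 0 0 0.1;-1 0 0 0 0 0 0.1;-1 0 0 0 0 0 0'; python3 - <<'E'
from h import *
from cell import ctrl,get_image,camera_params
s=ctrl.read_state();p=camera_params('wrist');cv2.imwrite('pics/w1.png',get_image('wrist'))
cv2.imwrite('pics/s1.png',get_image('side'))
import json;json.dump({k:np.array(v).tolist() for k,v in p.items()},open('w1.json','w'))
print(Ro.from_euler('xyz',s['tool_rot']).as_matrix().round(3),s['eef_pos'],s['force'])
E
```

```text
clock: 2.95
eef_pos: [463.4, 237.5, 224.9]
tool_rot: [1.6, 1.372, -0.147]
force: [0.2, 0.1, 0.5]
width: -0.0
[[ 0.195  0.965 -0.175]
 [-0.029 -0.172 -0.985]
 [-0.98   0.197 -0.006]] [463.36411518 237.45304638 224.87393578] [0.18157344 0.11422148 0.4969455 ]
```

View pics/w1.png

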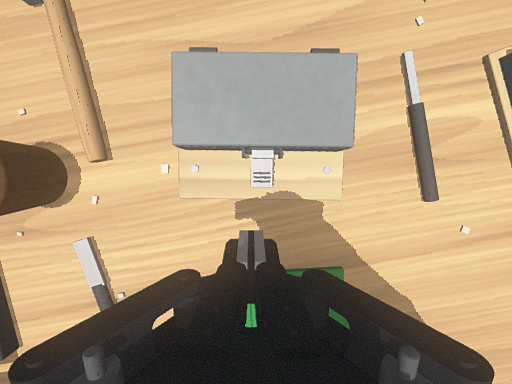

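View pics/s1.png

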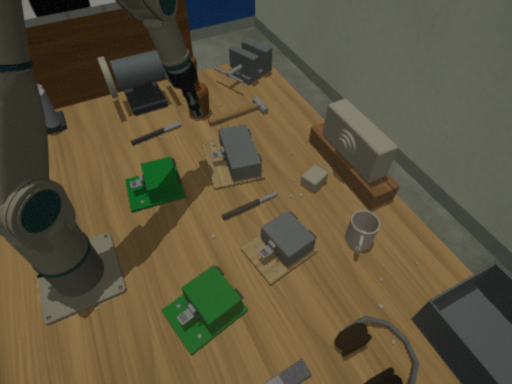

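Wrist view: the long lid spans (172,52) to (357,147). The tab pad has its outer end at about (262,187) and the hook at about (262,151). The jaws are shut just in front.

```bash
python3 - <<'E'
from h import *
import json
from cell import ctrl
p=json.load(open('w1.json'))
c=np.array([onz(p,*x,74) for x in[(172,52.5),(357,53),(355,147),(173,146)]])
print(c.round(1).tolist(),c.mean(0))
w=(c[0]+c[3]-c[1]-c[2])/2; d=(c[0]+c[1]-c[2]-c[3])/2
print(np.linalg.norm(w),np.linalg.norm(d),'yaw',np.arctan2(-w[0],w[1]),np.arctan2(d[1],d[0]))
print('outer end',onz(p,262,187,51))
yaw=-.178;X=np.array([np.cos(yaw),np.sin(yaw),0]);O=np.array([576.5,201,0])
s=ctrl.read_state();R=Ro.from_euler('xyz',s['tool_rot']).as_matrix()
tip=s['eef_pos']+8*R[:,0]
def to(P): print('tool shift',(R.T@(np.array(P)-tip)).round(1))
print(tip)
P=O-85*X+[0,0,51];print(P);to(P+[0,0,49]);to(P)
print('world down in tool',R.T@[0,0,-1])
E
```

```text
[[644.6, 291.3, 74.0], [609.4, 98.0, 74.0], [512.2, 113.8, 74.0], [548.2, 310.1, 74.0]] [578.57763871 203.29587748  74.        ]
198.00849257657075 98.33581849508329 yaw -0.18089886773504532 -0.17632816460604758
outer end [485.02401516 220.9609027   51.        ]
[468.07223036 236.67756554 217.97359602]
[492.84301836 216.05022999  51.        ]
tool shift [121.1   4.2  16.8]
tool shift [169.1  -5.5  17.2]
world down in tool [ 0.9802299  -0.19771299  0.00767609]
```

```bash
python3 -m handwheel '-1 35 1 4 0 0 0;-1 35 0 4 0 0 0;-1 35 0 4 0 0 0;-1 25 -1 4 0 0 0;-1 12 -1 0 0 0 0;-1 8 -1 0 0 0 0;-1 0 0 0 0 0 0'; cat > tip.py <<'E'
from h import *
from cell import ctrl
yaw=-.178;X=np.array([np.cos(yaw),np.sin(yaw),0]);Y=np.array([-X[1],X[0],0]);O=np.array([577,202,0])
s=ctrl.read_state();R=Ro.from_euler('xyz',s['tool_rot']).as_matrix()
t=s['eef_pos']+8*R[:,0];print('clock',s['clock'],'tip world',t.round(1),'case',((t-O)@X).round(1),((t-O)@Y).round(1),'force',s['force'].round(2))
print('tool: caseX',(R.T@X).round(3),'caseY',(R.T@Y).round(3),'down',(R.T@[0,0,-1]).round(3))
E
python3 tip.py; python3 - <<'E'
from cell import get_image
import cv2;cv2.imwrite('pics/w2.png',get_image('wrist'));cv2.imwrite('pics/s2.png',cv2.resize(get_image('side')[80:220,150:300],None,fx=4,fy=4,interpolation=2))
E
```

```text
clock: 3.75
eef_pos: [506.5, 213.7, 75.6]
tool_rot: [1.644, 1.368, -0.125]
force: [0.2, 0.6, 0.3]
width: -0.2
clock 3.75 tip world [508.1 213.5  67.8] case -69.9 -0.9 force [0.22 0.61 0.28]
tool: caseX [ 0.201  0.979 -0.018] caseY [ 0.011 -0.02  -1.   ] down [ 0.98  -0.2    0.015]
```

View pics/w2.png

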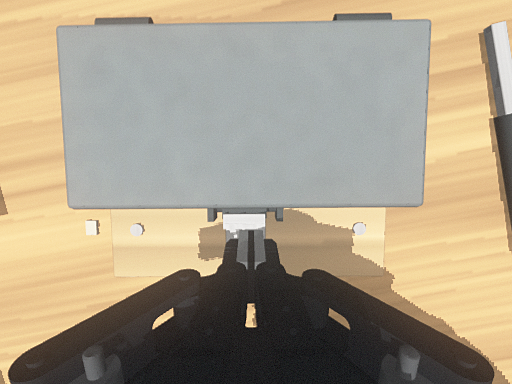

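View pics/s2.png

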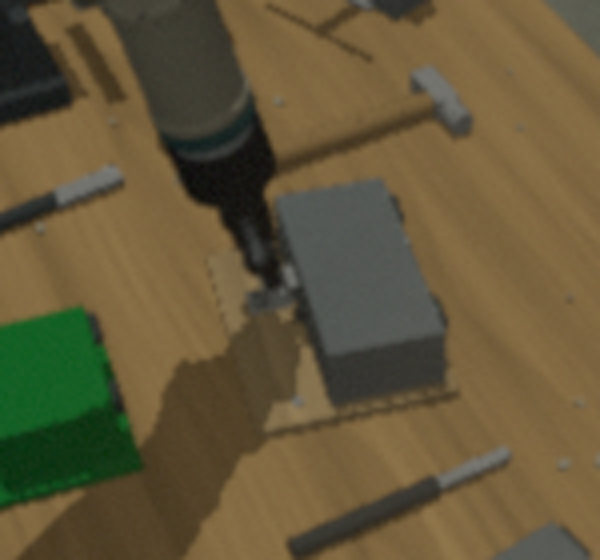

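The tip is above the pad but about 15 mm too near the hook. The pad centre is at column 244 and the jaws at 251, so the tip is about 4 mm off sideways. Correcting both before pressing.

```bash
python3 -m handwheel '-1 -2 -9 -2 0 0 0;-1 -2 -8 -2 0 0 0;-1 0 0 0 0 0 0'; python3 tip.py;  python3 - <<'E'
from cell import get_image
import cv2;cv2.imwrite('pics/w3.png',cv2.resize(get_image('wrist')[180:300,170:330],None,fx=4,fy=4,interpolation=2))
E
```

```text
clock: 4.15
eef_pos: [493.1, 221.7, 80.0]
tool_rot: [1.656, 1.364, -0.116]
force: [-0.7, -0.5, -0.3]
width: 0.0
clock 4.15 tip world [494.7 221.5  72.2] case -84.4 4.6 force [-0.66 -0.55 -0.33]
tool: caseX [ 0.205  0.979 -0.022] caseY [ 0.013 -0.025 -1.   ] down [ 0.979 -0.205  0.017]
```

View pics/w3.png

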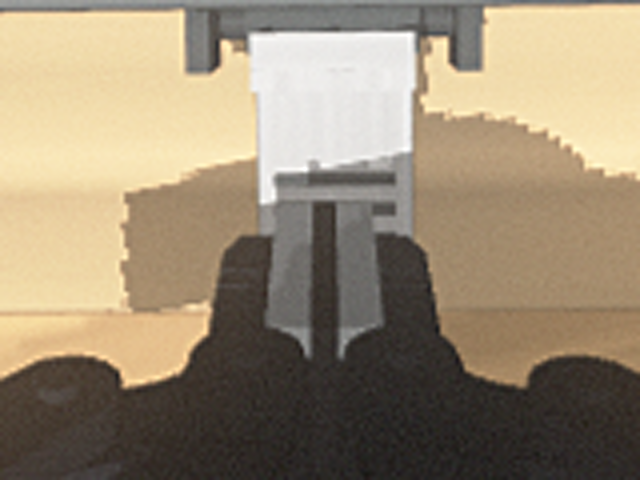

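The fingertip is over the outer two thirds of the pad (pad centre col 335, jaws 325 in the crop). Now straight down.

```bash
python3 -m handwheel '-1 6 -1 1 0 0 0;-1 6 -1 1 0 0 0;-1 4 -1 0 0 0 0;-1 2 -0.5 0 0 0 0'; python3 tip.py; python3 -m handwheel '-1 3 -0.6 0 0 0 0;-1 3 -0.6 0 0 0 0;-1 3 -0.6 0 0 0 0'; python3 tip.py
```

```text
clock: 4.6
eef_pos: [499.4, 221.8, 67.3]
tool_rot: [1.625, 1.371, -0.148]
force: [-0.1, -0.1, 0.3]
width: 0.0
clock 4.6 tip world [501.  221.6  59.4] case -78.3 5.8 force [-0.14 -0.1   0.35]
tool: caseX [ 0.198  0.98  -0.023] caseY [ 0.006 -0.024 -1.   ] down [ 0.98  -0.198  0.011]
clock: 4.9
eef_pos: [501.5, 222.7, 59.8]
tool_rot: [1.604, 1.377, -0.168]
force: [-2.5, -0.1, 2.4]
width: 0.0
clock 4.9 tip world [503.  222.5  52. ] case -76.4 7.1 force [-2.54 -0.06  2.35]
tool: caseX [ 0.192  0.981 -0.023] caseY [ 0.002 -0.024 -1.   ] down [ 0.981 -0.192  0.006]
```

Contact at about 2.4 N, but the tip has drifted towards the hook and sideways. Lifting slightly to re-centre.

```bash
python3 -m handwheel '-1 -7 1 2 0 0 0;-1 0 -7 3 0 0 0;-1 0 -6 2 0 0 0;-1 0 0 0 0 0 0;-1 0 0 0 0 0 0;-1 0 0 0 0 0 0'; python3 tip.py;python3 tip.py;  python3 - <<'E'
from cell import get_image
import cv2;cv2.imwrite('pics/w4.png',cv2.resize(get_image('wrist')[180:300,170:330],None,fx=4,fy=4,interpolation=2))
E
```

```text
clock: 5.5
eef_pos: [487.5, 219.1, 67.4]
tool_rot: [1.588, 1.382, -0.184]
force: [0.2, -0.0, -0.3]
width: 0.2
clock 5.5 tip world [489.  218.8  59.6] case -89.6 0.9 force [ 0.22 -0.03 -0.3 ]
tool: caseX [ 0.188  0.982 -0.023] caseY [-0.001 -0.023 -1.   ] down [ 0.982 -0.188  0.003]
clock 5.5 tip world [489.  218.8  59.6] case -89.6 0.9 force [ 0.22 -0.03 -0.3 ]
tool: caseX [ 0.188  0.982 -0.023] caseY [-0.001 -0.023 -1.   ] down [ 0.982 -0.188  0.003]
```

View pics/w4.png

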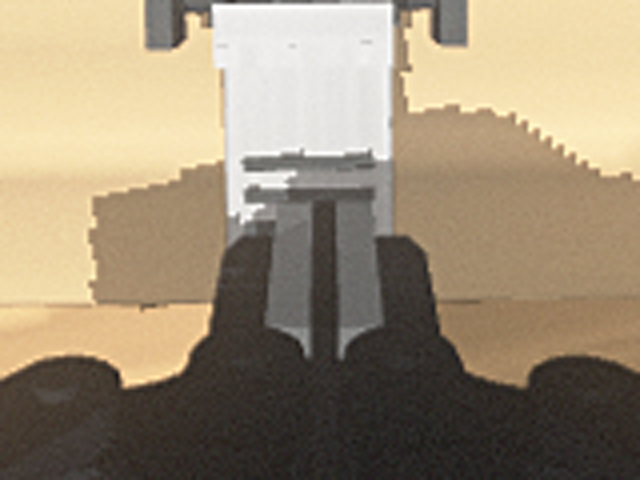

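Pad centre is at col 305 and jaws at 325, about 3 mm off sideways. Shifting slightly while pressing down.

```bash
python3 -m handwheel '-1 5 -1.3 -2 0 0 0;-1 4 -1 0 0 0 0;-1 3 -0.8 0 0 0 0;-1 3 -0.8 0 0 0 0;-1 3 -0.8 0 0 0 0'; python3 tip.py
```

```text
clock: 6.05
eef_pos: [489.9, 222.8, 52.8]
tool_rot: [1.534, 1.393, -0.238]
force: [-1.9, -0.1, 2.7]
width: 0.1
clock 6.05 tip world [491.3 222.4  44.9] case -88.0 4.9 force [-1.85 -0.06  2.72]
tool: caseX [ 0.177  0.984 -0.024] caseY [-0.011 -0.022 -1.   ] down [ 0.984 -0.177 -0.006]
```

```bash
python3 -m handwheel '-1 3 -0.8 0.5 0 0 0;-1 3 -0.8 0.5 0 0 0;-1 3 -0.8 0.5 0 0 0;-1 1 0 0 0 0 0'; python3 tip.py; python3 - <<'E'
from cell import get_image
import cv2;cv2.imwrite('pics/w5.png',get_image('wrist'));cv2.imwrite('pics/s5.png',cv2.resize(get_image('side')[80:220,150:300],None,fx=4,fy=4,interpolation=2))
E
```

```text
clock: 6.45
eef_pos: [490.9, 222.6, 45.2]
tool_rot: [1.503, 1.399, -0.269]
force: [-3.4, -0.5, 5.1]
width: 0.2
clock 6.45 tip world [492.2 222.2  37.3] case -87.0 4.9 force [-3.44 -0.49  5.14]
tool: caseX [ 0.17   0.985 -0.024] caseY [-0.015 -0.021 -1.   ] down [ 0.985 -0.17  -0.012]
```

View pics/w5.png

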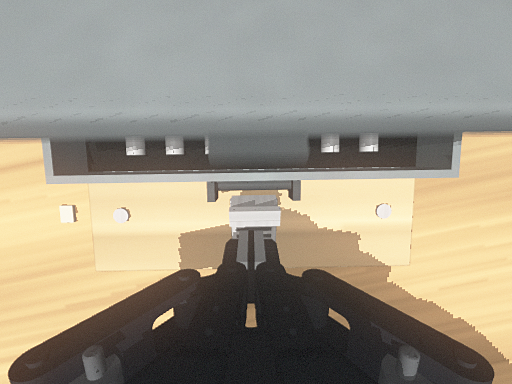

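View pics/s5.png

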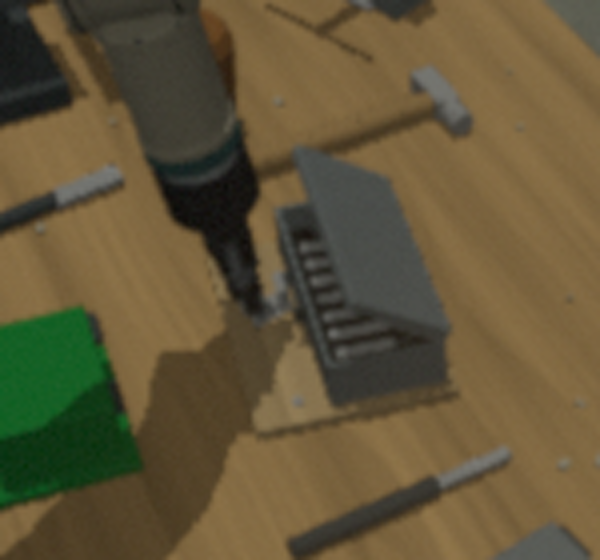

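The lid has sprung up by itself and the case is open with the bits visible. Nothing touches the lid (its edge is at about row 135 in the wrist view). Now I rise off the tab.

```bash
python3 -m handwheel '-1 -8 1 0 0 0 0;-1 -15 1 0 0 0 0;-1 -15 1 0 0 0 0;-1 -15 1 0 0 0 0;-1 -15 1 0 0 0 0;-1 -12 1 0 0 0 0;-1 0 0 0 0 0 0'; python3 tip.py; python3 - <<'E'
from cell import get_image
import cv2;cv2.imwrite('pics/w6.png',get_image('wrist'));cv2.imwrite('pics/s6.png',cv2.resize(get_image('side')[80:220,150:300],None,fx=4,fy=4,interpolation=2))
E
```

```text
clock: 7.25
eef_pos: [487.1, 227.0, 130.5]
tool_rot: [1.538, 1.395, -0.234]
force: [0.8, -0.1, -0.3]
width: -0.1
clock 7.25 tip world [488.5 226.7 122.6] case -91.5 8.6 force [ 0.78 -0.09 -0.28]
tool: caseX [ 0.175  0.984 -0.024] caseY [-0.01  -0.022 -1.   ] down [ 0.985 -0.175 -0.006]
```

View pics/w6.png

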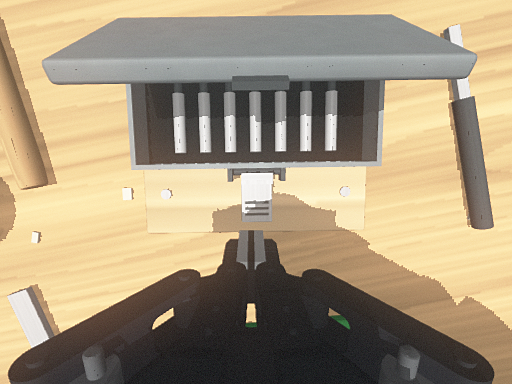

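View pics/s6.png

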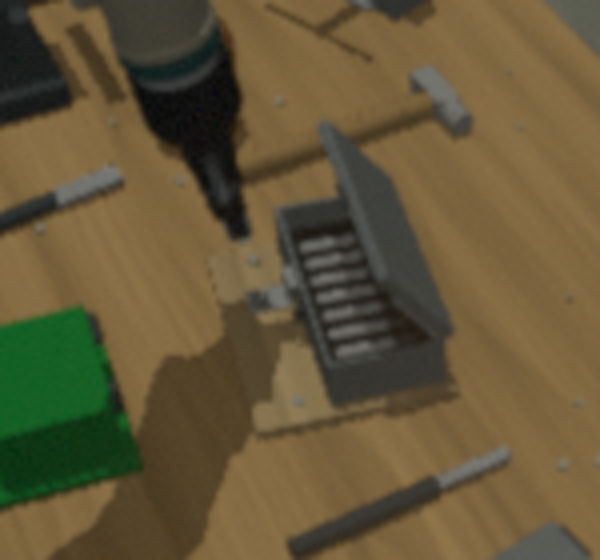

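The tab is back at rest and the lid rests at about 0.95. A dark keeper sits mid-edge at (260,83), so I shift 30 mm to the right to push on the plain underside.

```bash
python3 -m handwheel '-1 1 6 15 0 0 0;-1 1 6 15 0 0 0;-1 3 15 0 0 0 0;-1 3 15 0 0 0 0;-1 3 10 0 0 0 0;-1 1 5 0 0 0 0;-1 0 0 0 0 0 0'; python3 tip.py
```

```text
clock: 8.05
eef_pos: [538.6, 183.7, 122.4]
tool_rot: [1.505, 1.401, -0.265]
force: [-0.4, -0.9, 0.2]
width: -0.1
clock 8.05 tip world [539.9 183.3 114.5] case -33.2 -24.9 force [-0.42 -0.91  0.18]
tool: caseX [ 0.168  0.986 -0.022] caseY [-0.015 -0.02  -1.   ] down [ 0.986 -0.168 -0.011]
```

```bash
python3 -m handwheel '-1 1 8 0 0 0 0;-1 1 8 0 0 0 0;-1 1 8 0 0 0 0;-1 1 8 0 0 0 0'; python3 tip.py; python3 - <<'E'
from cell import get_image
import cv2;cv2.imwrite('pics/w7.png',get_image('wrist'));cv2.imwrite('pics/s7.png',cv2.resize(get_image('side')[80:220,150:300],None,fx=4,fy=4,interpolation=2))
E
```

```text
clock: 8.45
eef_pos: [570.0, 178.4, 123.5]
tool_rot: [1.499, 1.404, -0.268]
force: [-0.8, 0.1, 0.4]
width: 0.3
clock 8.45 tip world [571.3 178.1 115.6] case -1.4 -24.6 force [-0.78  0.1   0.38]
tool: caseX [ 0.165  0.986 -0.019] caseY [-0.015 -0.016 -1.   ] down [ 0.986 -0.165 -0.012]
```

View pics/w7.png

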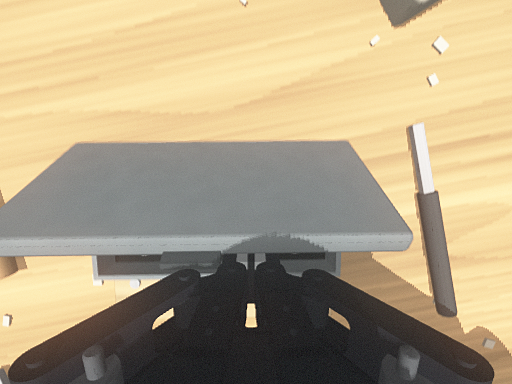

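View pics/s7.png

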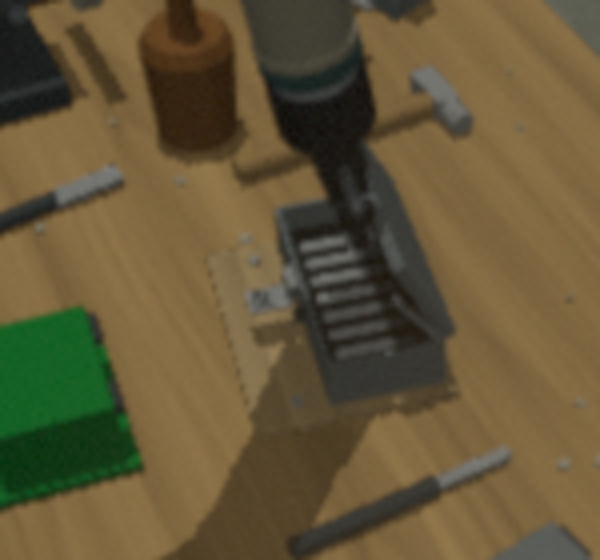

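The fingertip is against the lid's edge and underside (row 245) and the lid is starting to move, at about 1 N. I keep pushing.

```bash
python3 -m handwheel '-1 1 7 0 0 0 0;-1 1 7 0 0 0 0;-1 1 7 0 0 0 0;-1 1 7 0 0 0 0'; python3 tip.py; python3 - <<'E'
from cell import get_image
import cv2;cv2.imwrite('pics/w8.png',get_image('wrist'))
E
```

```text
clock: 8.95
eef_pos: [600.8, 172.5, 129.3]
tool_rot: [1.507, 1.399, -0.261]
force: [-0.8, -2.1, 4.4]
width: -0.1
clock 8.95 tip world [602.2 172.1 121.4] case 30.1 -24.9 force [-0.79 -2.09  4.45]
tool: caseX [ 0.171  0.985 -0.02 ] caseY [-0.014 -0.017 -1.   ] down [ 0.985 -0.171 -0.011]
```

View pics/w8.png

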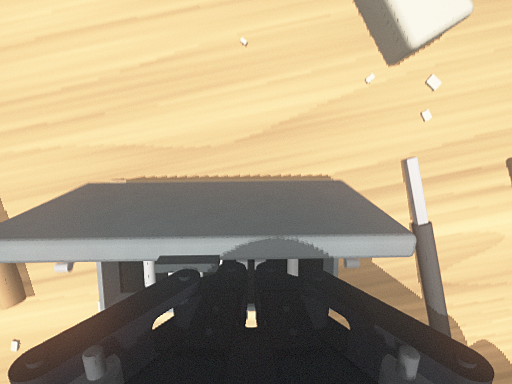

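A 4.4 N upward force shows the lid's edge is meeting the wider finger linkage. I slide up about 20 mm so that only the fingertip pushes.

```bash
python3 -m handwheel '-1 -8 1 0 0 0 0;-1 -8 1.5 0 0 0 0;-1 -4 1 0 0 0 0;-1 0 0 0 0 0 0'; python3 tip.py; python3 - <<'E'
from cell import get_image
import cv2;cv2.imwrite('pics/w9.png',get_image('wrist'));cv2.imwrite('pics/s9.png',cv2.resize(get_image('side')[80:220,150:300],None,fx=4,fy=4,interpolation=2))
E
```

```text
clock: 9.4
eef_pos: [603.1, 172.1, 151.5]
tool_rot: [1.513, 1.397, -0.255]
force: [-0.2, -0.6, -0.0]
width: -0.2
clock 9.4 tip world [604.4 171.7 143.6] case 32.3 -24.9 force [-0.2  -0.58 -0.05]
tool: caseX [ 0.173  0.985 -0.021] caseY [-0.013 -0.019 -1.   ] down [ 0.985 -0.173 -0.01 ]
```

View pics/w9.png

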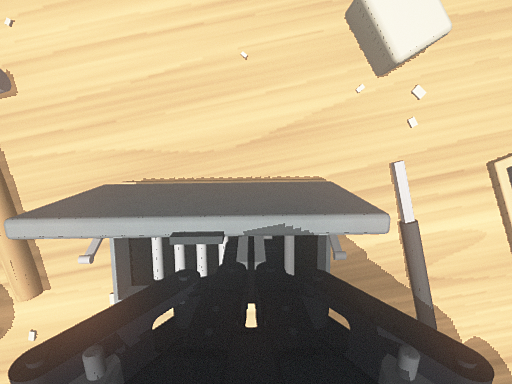

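View pics/s9.png

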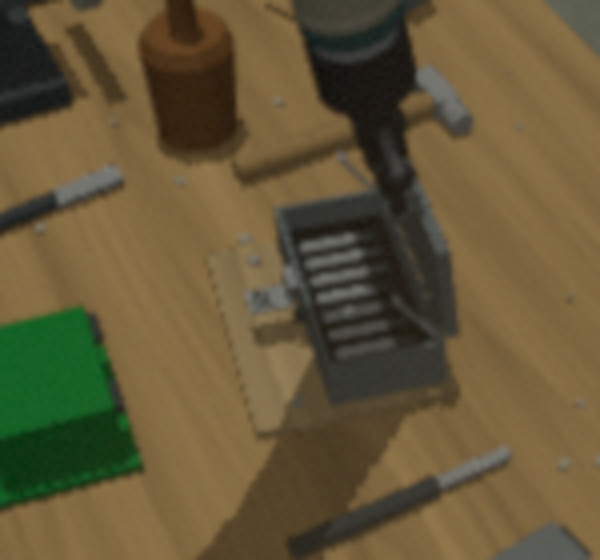

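The upward force is gone and the fingertip (about (255,240)) is on the lid's upper underside. I push on past upright.

```bash
python3 -m handwheel '-1 1.5 7 0 0 0 0;-1 1.5 7 0 0 0 0;-1 1 7 0 0 0 0;-1 1 5 0 0 0 0'; python3 tip.py; python3 - <<'E'
from cell import get_image
import cv2;cv2.imwrite('pics/w10.png',get_image('wrist'))
E
```

```text
clock: 9.9
eef_pos: [629.6, 166.5, 149.3]
tool_rot: [1.502, 1.399, -0.265]
force: [-0.3, 0.4, 0.0]
width: 0.0
clock 9.9 tip world [631.  166.1 141.5] case 59.5 -25.8 force [-0.29  0.39  0.02]
tool: caseX [ 0.17   0.985 -0.02 ] caseY [-0.015 -0.017 -1.   ] down [ 0.985 -0.17  -0.012]
```

View pics/w10.png

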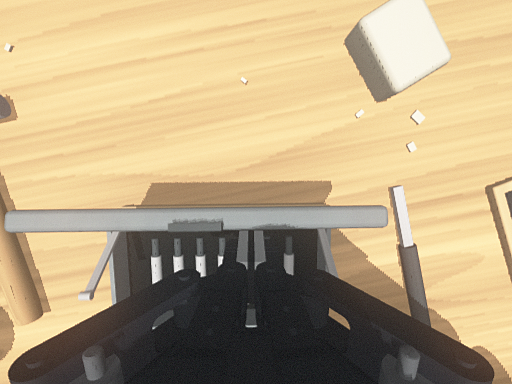

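```bash
python3 -m handwheel '-1 1 6 0 0 0 0;-1 1 6 0 0 0 0;-1 0 0 0 0 0 0;-1 0 0 0 0 0 0;-1 0 0 0 0 0 0'; python3 tip.py; python3 - <<'E'
from cell import get_image
import cv2;cv2.imwrite('pics/w11.png',get_image('wrist'));cv2.imwrite('pics/s11.png',cv2.resize(get_image('side')[80:220,150:300],None,fx=4,fy=4,interpolation=2))
E
```

```text
clock: 10.45
eef_pos: [642.1, 163.7, 148.9]
tool_rot: [1.496, 1.402, -0.272]
force: [-1.0, 0.7, 0.7]
width: -0.1
clock 10.45 tip world [643.4 163.3 141. ] case 72.2 -26.3 force [-1.    0.74  0.7 ]
tool: caseX [ 0.167  0.986 -0.02 ] caseY [-0.016 -0.018 -1.   ] down [ 0.986 -0.168 -0.013]
```

View pics/w11.png

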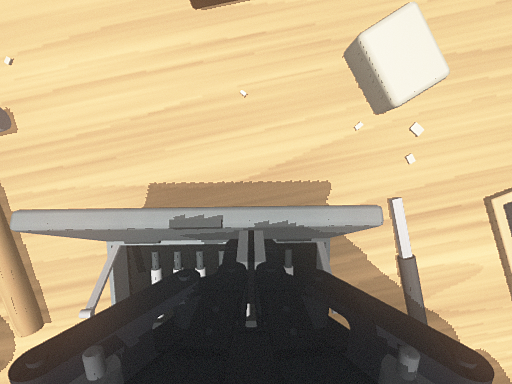

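View pics/s11.png

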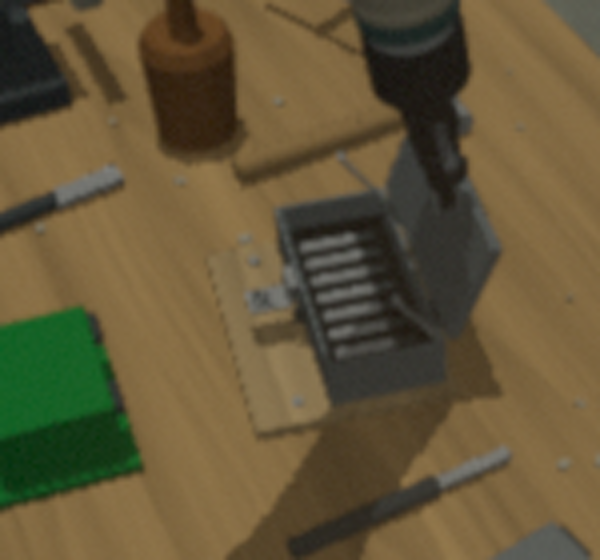

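The lid is well past upright and looks to be near its stop. I back off toward the robot and up, then look.

```bash
python3 -m handwheel '-1 -3 -8 0 0 0 0;-1 -3 -20 0 0 0 0;-1 -10 -30 0 0 0 0;-1 -20 -35 0 0 0 0;-1 -25 -35 0 0 0 0;-1 -25 -35 0 0 0 0;-1 -20 -10 0 0 0 0;-1 0 0 0 0 0 0;-1 0 0 0 0 0 0'; python3 tip.py; python3 - <<'E'
from cell import get_image
import cv2;cv2.imwrite('pics/w12.png',get_image('wrist'));cv2.imwrite('pics/s12.png',get_image('side'));cv2.imwrite('pics/t12.png',get_image('top'))
a=cv2.imread('pics/s12.png')[80:220,150:300];cv2.imwrite('pics/s12c.png',cv2.resize(a,None,fx=4,fy=4,interpolation=2))
E
```

```text
clock: 11.45
eef_pos: [449.8, 202.5, 226.1]
tool_rot: [1.516, 1.396, -0.252]
force: [0.8, -0.5, -0.3]
width: -0.1
clock 11.45 tip world [451.1 202.2 218.2] case -123.9 -22.1 force [ 0.82 -0.46 -0.28]
tool: caseX [ 0.173  0.985 -0.02 ] caseY [-0.013 -0.018 -1.   ] down [ 0.985 -0.173 -0.009]
```

View pics/w12.png

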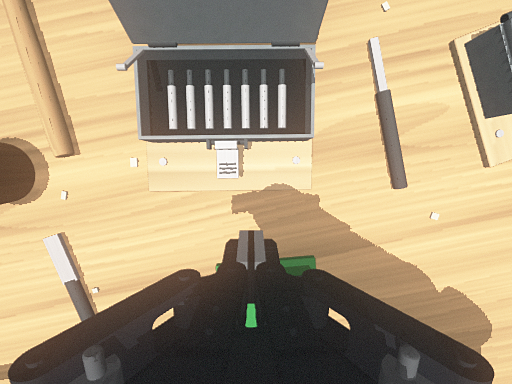

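View pics/s12c.png

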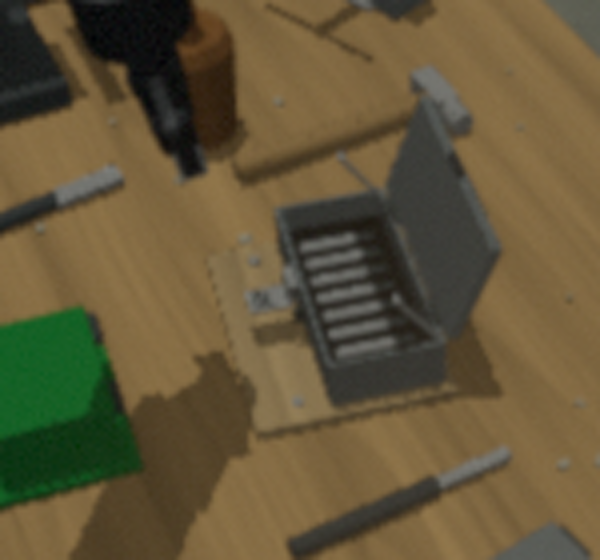

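View pics/t12.png

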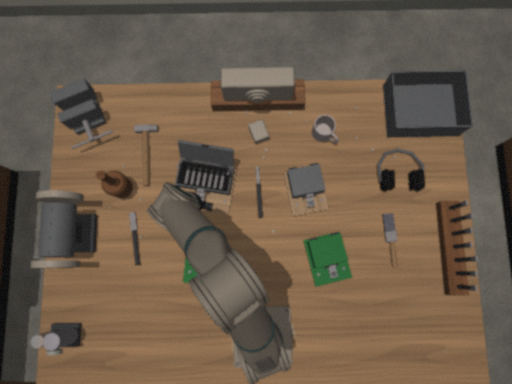

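```bash
python3 - <<'E'
from h import *
from cell import camera_params
q=camera_params('side')
yaw=-.178;X=np.array([np.cos(yaw),np.sin(yaw),0]);Y=np.array([-X[1],X[0],0]);O=np.array([577,202,0])
for th in(1.57,1.7,1.8,1.92):
    o=[]
    for y in(-100,100):
      P=O+X*(50-100*np.cos(th))+Y*y+np.array([0,0,62+100*np.sin(th)]);u=proj(q,P);o.append(((u-[150,80])*4+1.5).round(0).tolist())
    print(th,o)
a,b=cv2.imread('pics/top0.png'),cv2.imread('pics/t12.png')
d=(cv2.absdiff(a,b).max(2)>35).astype('uint8');print(cv2.connectedComponentsWithStats(cv2.morphologyEx(d,cv2.MORPH_OPEN,np.ones((2,2)))) [2])
E
```

```text
1.57 [[450.0, 251.0], [380.0, 95.0]]
1.7 [[466.0, 249.0], [394.0, 93.0]]
1.8 [[478.0, 248.0], [405.0, 92.0]]
1.92 [[492.0, 248.0], [418.0, 93.0]]
[[     0      0    512    384 174973]
 [   179    142     62     27    940]
 [   178    162     54     30    789]
 [   149    184    144    158   6900]
 [   172    207      4      3     10]
 [   199    269      6      8     37]
 [   252    279      5      6     14]
 [   276    278    236    106  12638]
 [   193    280      3      3      7]
 [   197    280      5      4     13]
 [   196    285      5      5     11]
 [   201    291      2      2      4]
 [   226    290      2      2      4]
 [   203    294      2      2      4]
 [   205    297      6      7     18]
 [   216    301      2      2      4]
 [   216    312      2      2      4]
 [   243    330     23      9     83]
 [   273    332      2      2      4]
 [   437    333      3      2      6]
 [   266    335      2      2      4]
 [   252    337     11      5     24]
 [   257    337     18      9     45]
 [   247    350      7      4     23]
 [   283    355      4      7     20]
 [   478    359      2      2      4]
 [   481    359      2      2      4]
 [   484    359      3      2      6]
 [   247    375      3      3      7]
 [   273    376      2      2      4]
 [   262    380      2      2      4]]
```

The lid's observed corners, (497,245) and (425,100), match the projection for 1.92 rad. The only changes in the top view are the lid and the arm with its shadow. The robot touches nothing, so I hand in.

```bash
python3 -c "
from cell import ctrl
print(ctrl.finish_job())"
```

```text
the job is handed in; nothing more can be done
None
```

The long grey case is open and the job is handed in. With the gripper shut, I pressed the long case's release tab down with the fingertips at about 5 N. The lid sprang up by itself. I then pushed it back past upright, let go and withdrew, at about 11.5 s of the 38 s.

**Last checks**
- **Lid:** in the side view its corners fit the 1.92 rad stop to within about 10 px in a 4× enlarged crop. It stayed there after I let go.
- **Tab:** it is back at rest.
- **Everything else:** comparing the top view before and after shows changes only at the lid and at the arm and its shadow. The short case is shut and the loose things in view have not moved. The arm hides part of the left green look-alike, so that one could not be compared.
- **Contact:** the wrist force was about zero at the end, with the robot touching nothing.

**Two things did not go cleanly**
- My first touch on the tab (2.4 N) drifted off centre, so I lifted and re-centred before pressing.
- During the push the lid's edge briefly met the finger linkage at about 4.5 N. I slid up and finished the push with the fingertips.

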